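Click the grinder collar to the green mark and lock it

ROBOT

A 6-joint arm with a two-finger parallel gripper is mounted at the origin on a cart in front of the work surface, level with it; the furniture and walls round the work are solid. World frame = base frame: x ahead of the robot, y to its left, z up, the work surface at z = 0. Lengths are in mm, angles in rad, forces in N, time in s.
With the tool pointing down it reaches from about 350 to 850 mm from the base axis. Payload 8.1 kg.
Tool frame: the origin (TCP) lies where the fingers leave the gripper's body, on its centre line; the fingertips stand 73 mm ahead of it and the grasp point (between the pads) lies 54 mm ahead of it; z points along the fingers, y is the line along which they close (so a half turn about z gives the same grasp; the last joint's range is limited). The gripper opens to 85 mm and grips with 20 to 120 N. Pads are 22 mm wide; open, the fingers measure 114 mm over their backs; the gripper's body (76 mm by 85 mm) begins 54 mm behind the grasp point. The pads swing forward as they close: fully open they stand 13 mm farther back than shut.
Start: joints at [1.257, 0.13, 1.488, -0, 1.523, -0.085], TCP at [136.063, 584.374, 303.892] pointing down, gripper open.
Joint ranges: [-2.96, 2.96], [-0.89, 2.26], [0.02, 2.5], [-1.34, 4.48], [0, 2.73], [-2.66, 2.66]. Speed limits (rad/s): [2.39, 2.39, 2.79, 3.14, 3.14, 3.14].

INTERFACE

Orientations are given as a unit quaternion [w, x, y, z].
In Python, from station import read_state, viewer, manip gives the robot as it stands. The module is installed in compiled form; this text tells all that it offers.
- The arm moves only by the tool arm_command, never from a script. Its argument "motion" is a list of rows, each a list of 3 entries, a list of its own where there are three numbers: the shift along the tool's x, y, z in mm, then the turn about the tool's z in degrees, then the opening, from 0 (shut) to 1 (fully open). In form: [[[dx, dy, dz], spin, fingers], ...]. A call has 1 to 10 rows; each row shifts and turns the commanded pose from where the row before left it, along the tool's axes as they then stand; what a row does not reach is not made up. A row lasts 1/8 s, in which the tool goes at most 62.5 mm and 10.7 degrees, less where a joint would pass 70% of its speed; a pose out of reach is approached as far as the arm can. A call is refused whole if a number of a shift passes 62.5 or a number of a turn 10.7, either way. A call with a gripper value outside its range is refused whole. The fingers move at their own pace and stop on an object; "force" is the grip in N (left out, the last holds). Time passes only in rows, so rows that do not move let the fingers close. It gives the time, the measured TCP pose, the force, the opening and the grip force at its end, in the units of the state.
- read_state(): the state, without advancing time (a new reading comes with each control period).
- viewer.grab_frame(name): name is "side" or "top"; returns (picture, depth): 400x640x3 uint8, red, green, blue; 400x640 float32, mm along the optical axis (not along the pixel's ray), 0 where there is no reading.
- viewer.camera_params(name): a dict with "fov_y" (degrees; the focal length in pixels is half the picture's height over the tangent of half this angle, whatever the lens; pixels are square), "cx", "cy" (the principal point, pixels), "D" ([k1, k2, p1, p2, k3] as OpenCV has them; the pictures are not rectified), "eye" and "rotation" of the camera in the world. Camera axes: x right, y up, looking along -z (the intrinsics and any distortion apply to the point x, -y, -z); pixel columns grow to the right and rows downward; lengths in mm; the calibration is good to about 2 mm. A picture is of the moment at which its call begins. camera_params takes no time and is no camera call.
- manip.close_job(): hands the job in; it is judged then, once.
The state is a dict: "clock": time; "joint_positions": joint angles; "dq": joint speeds; "joint_torque": joint torques, N m; "ee_pos": TCP position; "tool_rot": TCP orientation; "contact_force": force on the tool from outside, world axes, zero at the start; "wrist_torque": the same for the moment, N m; "gripper_width": opening from 0.0 (shut) to 1.0 (fully open); "grip_force": force on a finger pad.
Only numpy, scipy, OpenCV 4.12 (cv2) and the standard library are available. Lean on these libraries where they do the work, as an engineer would, in place of code of your own. Each camera call takes 0.05 s, during which the arm holds its last target. There are 200 camera calls.

TASK

The espresso grinder has been cleaned and its grind collar is off its setting, with the locking lever swung out. With your fingertips, turn the knurled collar counter-clockwise (seen from above) until it clicks in with its white mark at the green dot, then push the red-tipped lever fully home so that its nose locks the collar there. Grip nothing, do not force the lever, do not shove or lift the grinder, and leave the hopper, brush, cups, tumbler and order pad where they are.

Things in the scene. Friction and masses are not known exactly. Their poses are not given: they have to be found in the camera images.
- grinder: Grey espresso grinder, about 6 kg, standing loose on rubber feet, hopper taken off. Origin on the work surface straight under the collar axis; x points to its back, y to its left, z up; spout, fork and key panel are on its front (-x). Head 136 mm deep (x -76 to +60), 150 mm wide, flat aluminium top plate at z = 195 mm; foot x -105 to +60.
- collar (a joint): Turn of the black knurled grind collar about its vertical axis, rad; positive = counter-clockwise from above, 0 = white mark at the green dot. It springs into a click every 24 deg (0.419 rad; at most 0.06 N m to leave one) and starts 1 to 3 clicks short (negative); stops at -1.75 and +1.0. Fingertip friction 0.8 to 1.2.
- collar_axis (a point): Centre of the collar's flat top face, 223 mm above the work surface (grinder frame 0, 0, 223 mm). The collar is 91 mm across, too wide for the gripper; its knurled side stands 205 to 223 mm above the surface.
- collar_mark (a point): Outer end of the white line on the collar's top, 44.5 mm from the axis; it turns with the collar.
- green_mark (a point): Green dot, 12 mm, on the top plate in front of the collar, 55.5 mm from its axis (grinder frame -55.5, 0, 196 mm). Smaller black dots mark the other clicks.
- lock_lever (a joint): Steel locking lever right (-y) of the collar, rad: 0 = fully home, brass nose in a gap of the scalloped ring under the collar; 0.42 = fully out. Starts at 0.26 to 0.40, stays where left, moves with about 1 N at the post. Upright pivot at (48, -44) mm in the grinder frame. If the collar is between clicks the nose stops at about 0.18; once home, it stops the collar turning.
- lever_post (a point): Middle of the lever's upright red round post, 16 mm across, from 201 to 229 mm above the work surface, 102 mm from the pivot; the lever bar, 8 mm thick, ends under it (bar top at 207 mm). In the grinder frame it is at (-52, -66) mm when home and about (-34, -105) mm when fully out; it is pushed towards the grinder's left (+y) to lock.
- hopper: Brown see-through bean hopper, 120 mm across, 115 mm high, upside down on its mouth; origin at the centre of its underside. Bystander.
- grinder_brush: Small cleaning brush with a wooden handle, 150 mm long, lying on the surface; origin under its middle. Bystander.
- cup_a: White cup, 59 mm across, 69 mm high; origin under its centre. Bystander.
- cup_b: White cup like the other, nearer the robot. Bystander.
- tumbler: Clear water tumbler, 64 mm across, 84 mm high; origin under its centre. Bystander.
- order_pad: Order pad, 88 x 117 x 10 mm, lying flat; origin under its centre. Bystander.

How it is judged:
By the outcome, as a careful person would: the job done as asked, in the order asked, and still so for the second after the job is handed in, with the robot touching nothing.
It also fails if it takes over 48 s, if anything falls off the work surface, if the arm or the gripper's body presses on something with over 40 N, if the wrist force passes 120 N, or if a joint passes its speed limit or range.

## Working session

There is one attempt and no reset: what is moved stays moved. The work goes in short steps, Python scripts to look and compute and a tool call to move; the robot and the scene stay as the last step left them, time stands still between calls to the robot, and variables do not carry over. Pictures are saved under pics/ and viewed, at most 10 in all, crops included, and the job is handed in when it is done.

Besides the shell and the picture viewer there is one more tool, called after ">>>" as name(argument=value, ...) on one line, values as JSON. arm_command: Moves the arm, as the interface text tells. Its arguments: {"type":"object","properties":{"motion":{"type":"array","items":{"type":"array"}},"force":{"type":"number"}},"required":["motion"]}

```bash
mkdir -p pics
cat > h.py <<'E'
import numpy as np, cv2
from station import read_state, viewer, manip
def K(c):
    f=200/np.tan(np.radians(c["fov_y"])/2); return np.array([[f,0,c["cx"]],[0,f,c["cy"]],[0,0,1.]])
def ray(name,uv):
    c=viewer.camera_params(name); p=cv2.undistortPoints(np.array([[uv]],float),K(c),np.array(c["D"],float))[0,0]
    return np.array(c["eye"],float), np.array(c["rotation"],float).reshape(3,3)@np.array([p[0],-p[1],-1])
def atz(name,uv,z):
    e,d=ray(name,uv); return e+d*(z-e[2])/d[2]
def proj(name,P):
    c=viewer.camera_params(name); q=(np.atleast_2d(P)-np.array(c["eye"]))@np.array(c["rotation"]).reshape(3,3)
    q=q*[1,-1,-1]; return cv2.projectPoints(q,np.zeros(3),np.zeros(3),K(c),np.array(c["D"],float))[0][:,0]
def snap(name,fn,box=None,s=1):
    im,d=viewer.grab_frame(name); o=im[...,::-1]
    if box: o=o[box[1]:box[3],box[0]:box[2]]
    cv2.imwrite("pics/"+fn,cv2.resize(np.ascontiguousarray(o),None,fx=s,fy=s,interpolation=cv2.INTER_CUBIC)); return im,d
E
python3 - <<'E'
from h import *
for n in("top","side"):
    c=viewer.camera_params(n);print(n,c); im,d=snap(n,n+"0.png"); np.save(n+"_d.npy",d)
print(read_state())
E
```

```text
top {'fov_y': 57.045445367278596, 'cx': 319.3053027857664, 'cy': 201.80926115235746, 'D': array([-0.07078959,  0.        ,  0.        ,  0.        ,  0.        ]), 'eye': array([388.12909874,  73.44672627, 992.51202866]), 'rotation': array([-0.69906473, -0.0331235 ,  0.04744431,  0.71271339])}
side {'fov_y': 45.41983048865166, 'cx': 317.15285682888253, 'cy': 198.35693988419803, 'D': array([0.05060818, 0.        , 0.        , 0.        , 0.        ]), 'eye': array([574.8469082 , 982.08047589, 755.78591294]), 'rotation': array([0.01576553, 0.02139806, 0.47515309, 0.87950163])}
{'clock': 0.1, 'joint_positions': array([ 1.25659474e+00,  1.31114276e-01,  1.48914967e+00, -1.66247465e-05,
        1.52299479e+00, -8.54375302e-02]), 'dq': array([-0.00060954,  0.00066813, -0.00264365, -0.0012672 ,  0.00057118,
        0.00010931]), 'joint_torque': array([ 1.00881181e-03, -5.70950639e+01, -5.01941907e+01, -1.20790414e-04,
        8.12411163e-03, -2.26112735e-05]), 'ee_pos': array([135.95620212, 584.01931765, 302.94349233]), 'tool_rot': array([-1.57215436e-04,  1.14132336e-01,  9.93465206e-01, -8.18115474e-04]), 'contact_force': array([ 0.46492283, -0.20022669,  0.11143526]), 'wrist_torque': array([ 0.02695182, -0.00700738, -0.031026  ]), 'grip_force': 0.0, 'gripper_width': 1.0025546050689484}
```

View pics/top0.png

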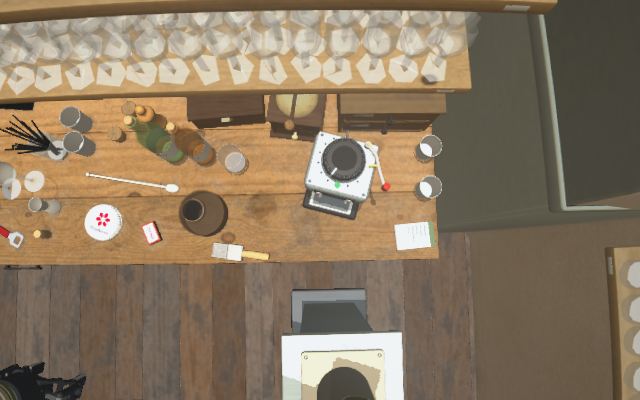

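View pics/side0.png

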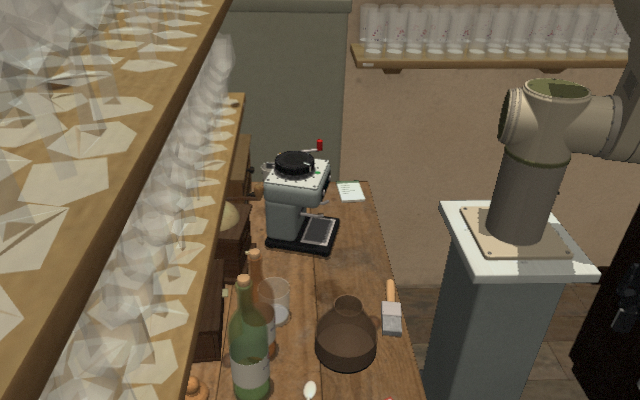

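The top view shows the collar near (344,159), the green dot near (337,185) and the red post near (386,187). The shelf with hanging glasses is behind, at rows above 95. The rotation is a quaternion, so I'll fix that helper and zoom in.

```bash
sed -i 's/^import numpy.*/import numpy as np, cv2\nfrom scipy.spatial.transform import Rotation as R\ndef M(c):\n    q=c["rotation"]; return R.from_quat([q[1],q[2],q[3],q[0]]).as_matrix()/; s/np.array(c\["rotation"\],float).reshape(3,3)/M(c)/; s/np.array(c\["rotation"\]).reshape(3,3)/M(c)/' h.py
python3 - <<'E'
from h import *
im=cv2.imread("pics/top0.png"); cv2.imwrite("pics/topc.png",cv2.resize(im[125:225,295:405],None,fx=6,fy=6,interpolation=cv2.INTER_CUBIC)[:600,:])
print("collar",atz("top",(344,159),223),"green",atz("top",(337,185),196),"post",atz("top",(386,187),229))
d=np.load("top_d.npy")
c=viewer.camera_params("top")
for p in [(344,159),(337,185),(386,187),(430,60),(300,88),(390,112),(300,110),(300,20),(430,146)]:
    e,r=ray("top",p); print(p,d[p[1],p[0]],np.round(e+r*d[p[1],p[0]]))
E
```

```text
collar [567.28927653   2.22204775 223.        ] green [515.57371591  16.78603695 196.        ] post [504.30220726 -84.37685603 229.        ]
(344, 159) 782.06396 [566.   3. 227.]
(337, 185) 805.6797 [515.  17. 197.]
(386, 187) 773.7105 [504. -84. 230.]
(430, 60) 737.3745 [ 755. -173.  297.]
(300, 88) 737.60614 [701.  93. 285.]
(390, 112) 857.9583 [ 692. -115.  167.]
(300, 110) 869.39136 [704.  97. 153.]
(300, 20) 620.40076 [769.  88. 411.]
(430, 146) 0.0 [388.  73. 993.]
```

View pics/topc.png

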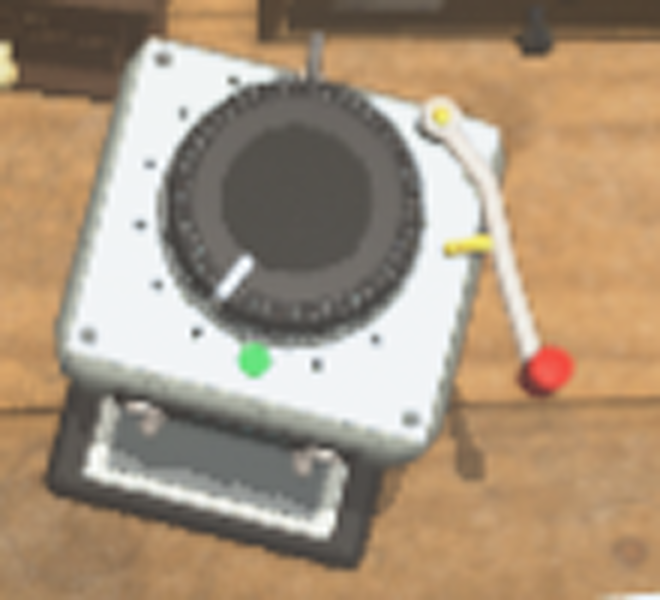

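The enlarged crop shows the collar centre at full-frame (344.5,159.2), the mark end at (331.7,174.5), the green dot at (337.5,185.2) and the red post at (386.3,186.7). The mark lines up with the black dot one click short, so the collar is at about -0.42. The lever is nearly fully out.

My plan is to press both fingertips lightly on the collar's rim, spin 24° and release. Then I'll push the post with shut fingers.

>>> arm_command(motion=[[[-10, -10, -40], 0, 0.72], [[-42, -36, -20], 0, 0.72], [[-42, -36, 0], 0, 0.72], [[-42, -36, 0], 0, 0.72], [[-42, -36, 0], 0, 0.72], [[-42, -36, 0], 0, 0.72], [[-42, -36, 0], 0, 0.72], [[-42, -36, 0], 0, 0.72], [[-42, -36, 0], 0, 0.72], [[-42, -36, 0], 0, 0.72]], force=20)

```text
clock: 1.35
ee_pos: [438.8, 169.4, 363.6]
tool_rot: [-0.0, 0.114, 0.993, 0.0]
contact_force: [-0.2, 0.3, -0.2]
gripper_width: 0.721
grip_force: 0.0
```

Run:
```python
from h import *
C=atz("top",(344.5,159.2),223);G=atz("top",(337.5,185.2),196);m=atz("top",(331.7,174.5),223);P=atz("top",(386.3,186.7),229)
print(C,G,m,P,np.linalg.norm(G-C),np.linalg.norm(m-C))
a=lambda v:np.degrees(np.arctan2(v[1],v[0])); print("yaw",a(C-G),"collar",a(m-C)-a(G-C))
s=read_state();print(s["ee_pos"],s["tool_rot"])
q=s["tool_rot"];T=R.from_quat([q[1],q[2],q[3],q[0]]).as_matrix();print(T.T@([C[0],C[1],320]-s["ee_pos"]))
```

```text
[566.83626396   1.16305446 223.        ] [515.11119833  15.69967722 196.        ] [534.03153022  29.3919544  223.        ] [504.93200797 -85.04259254 229.        ] 60.13148771969669 43.278416649114305
yaw -15.697292366672539 collar -25.01513074686696
[438.83155097 169.42534551 363.64490596] [-8.95928151e-05  1.14151138e-01  9.93463391e-01  3.02731628e-05]
[-162.84041722 -134.84620193   43.60944045]
```

>>> arm_command(motion=[[[-40, -33, 0], 0, 0.72], [[-40, -33, 5], 0, 0.72], [[-40, -33, 10], 0, 0.72], [[-40, -33, 10], 0, 0.72], [[-3, -3, 15], 0, 0.72], [[0, 0, 0], 0, 0.72]])

```text
clock: 2.1
ee_pos: [565.4, 2.6, 321.6]
tool_rot: [-0.002, 0.115, 0.993, 0.0]
contact_force: [0.5, 0.2, -0.7]
gripper_width: 0.721
grip_force: 0.0
```

Run:
```python
from h import *
snap("side","s1.png",(230,120,390,240),5)
```

```text
(no output)
```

View pics/s1.png

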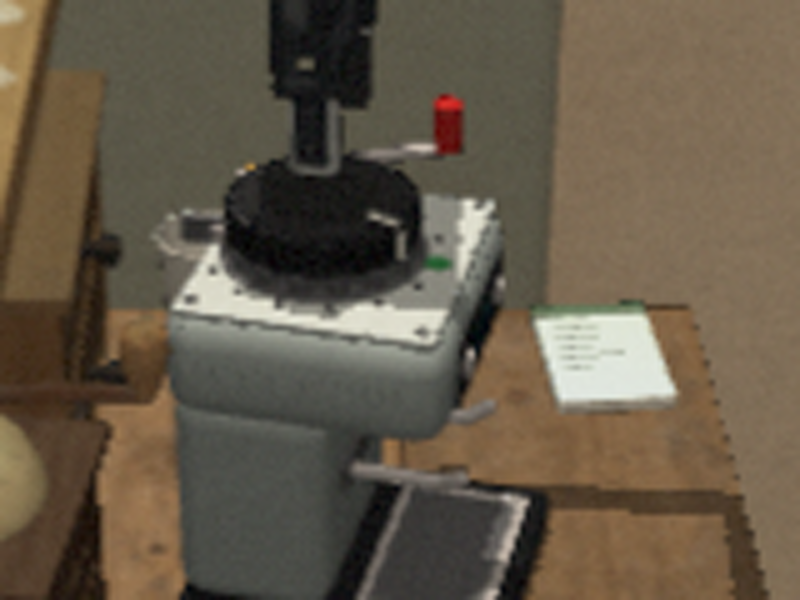

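The side view shows the fingers over the collar, with the tips at crop (318,170) about 25–30 mm above the top face. The red post stands clear at (448,125). I'll descend now and feel for contact.

>>> arm_command(motion=[[[-2, -1, 15], 0, 0.72], [[0, 0, 4], 0, 0.72], [[0, 0, 2], 0, 0.72], [[0, 0, 0], 0, 0.72]])

```text
clock: 2.65
ee_pos: [568.0, 1.4, 303.0]
tool_rot: [0.0, 0.114, 0.993, -0.0]
contact_force: [0.4, -0.8, -0.9]
gripper_width: 0.721
grip_force: 0.0
```

>>> arm_command(motion=[[[0, 0, 1.5], 0, 0.72], [[0, 0, 1], 0, 0.72], [[0, 0, 0], 0, 0.72]])

```text
clock: 3.02
ee_pos: [568.0, 1.1, 300.3]
tool_rot: [-0.0, 0.114, 0.993, -0.0]
contact_force: [0.7, -1.1, 0.3]
gripper_width: 0.723
grip_force: 0.0
```

>>> arm_command(motion=[[[0, 0, 2], 0, 0.72], [[0, 0, 1], 0, 0.72], [[0, 0, 0], 0, 0.72]])

```text
clock: 3.4
ee_pos: [568.0, 1.2, 297.2]
tool_rot: [-0.0, 0.114, 0.993, -0.0]
contact_force: [-0.5, 0.7, 0.1]
gripper_width: 0.719
grip_force: 0.0
```

>>> arm_command(motion=[[[0, 0, 1], 0, 0.72], [[0, 0, 1], 0, 0.72], [[0, 0, 0], 0, 0.72]])

```text
clock: 3.78
ee_pos: [568.0, 1.2, 295.3]
tool_rot: [-0.0, 0.114, 0.993, -0.0]
contact_force: [-0.5, -0.5, -0.7]
gripper_width: 0.72
grip_force: 0.0
```

>>> arm_command(motion=[[[0, 0, 1], 0, 0.72], [[0, 0, 0], 0, 0.72]])

```text
clock: 4.03
ee_pos: [568.0, 1.2, 294.3]
tool_rot: [-0.0, 0.114, 0.993, 0.0]
contact_force: [0.2, 0.3, -0.4]
gripper_width: 0.718
grip_force: 0.0
```

>>> arm_command(motion=[[[0, 0, 1], 0, 0.72], [[0, 0, 1], 0, 0.72], [[0, 0, 0], 0, 0.72]])

```text
clock: 4.4
ee_pos: [568.0, 1.2, 292.2]
tool_rot: [-0.0, 0.114, 0.993, -0.0]
contact_force: [0.0, -0.4, -0.5]
gripper_width: 0.717
grip_force: 0.0
```

>>> arm_command(motion=[[[0, 0, 1], 0, 0.72], [[0, 0, 0], 0, 0.72]])

```text
clock: 4.65
ee_pos: [568.0, 1.2, 291.3]
tool_rot: [-0.0, 0.114, 0.993, -0.0]
contact_force: [-0.9, -0.5, 0.1]
gripper_width: 0.721
grip_force: 0.0
```

>>> arm_command(motion=[[[0, 0, 1], 0, 0.72], [[0, 0, 0], 0, 0.72]])

```text
clock: 4.9
ee_pos: [568.0, 1.2, 290.3]
tool_rot: [-0.0, 0.114, 0.993, 0.0]
contact_force: [0.1, -0.8, 0.5]
gripper_width: 0.719
grip_force: 0.0
```

>>> arm_command(motion=[[[0, 0, 1], 0, 0.72], [[0, 0, 0], 0, 0.72]])

```text
clock: 5.15
ee_pos: [568.1, 1.2, 290.2]
tool_rot: [0.0, 0.114, 0.993, -0.0]
contact_force: [-2.9, -0.4, 4.6]
gripper_width: 0.72
grip_force: 2.4
```

>>> arm_command(motion=[[[0, 0, 1], 0, 0.72], [[0, 0, 0], 0, 0.72]])

```text
clock: 5.4
ee_pos: [568.1, 1.2, 290.1]
tool_rot: [0.001, 0.114, 0.993, -0.0]
contact_force: [-5.8, 0.1, 11.1]
gripper_width: 0.72
grip_force: 5.2
```

>>> arm_command(motion=[[[0, 0, 1], 0, 0.72], [[0, 0, 0], 0, 0.72]])

```text
clock: 5.65
ee_pos: [568.2, 1.2, 290.1]
tool_rot: [0.001, 0.114, 0.993, -0.0]
contact_force: [-9.4, -0.1, 15.4]
gripper_width: 0.718
grip_force: 7.8
```

Contact at TCP z≈290 with 15 N down and a little side load. I'll back off about 1 mm in x and spin CCW (negative about the downward tool z).

>>> arm_command(motion=[[[1, 0, 0], 0, 0.72], [[0, 0, 0], -4, 0.72], [[0, 0, 0], -4, 0.72], [[0, 0, 0], 0, 0.72]])

```text
clock: 6.15
ee_pos: [568.0, 1.1, 290.1]
tool_rot: [0.002, 0.044, 0.999, -0.0]
contact_force: [-3.4, -0.5, 11.6]
gripper_width: 0.718
grip_force: 6.3
```

Run:
```python
from h import *
print(read_state()["wrist_torque"])
snap("side","s2.png",(260,140,340,190),6)
```

```text
[-0.08357345  0.54616323  0.04919723]
```

View pics/s2.png

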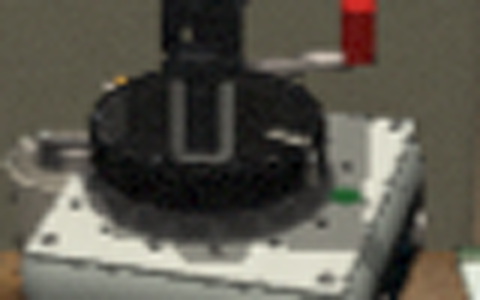

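The mark now ends near crop (322,150) and has moved towards the green dot at (345,196), so the collar follows the fingers. The wrist moment of 0.05 N m fits the click. I'll continue the turn.

>>> arm_command(motion=[[[0, 0, 0], -6, 0.72], [[0, 0, 0], -6, 0.72], [[0, 0, 0], -4, 0.72], [[0, 0, 0], 0, 0.72]])

```text
clock: 6.7
ee_pos: [568.1, 1.0, 290.1]
tool_rot: [0.002, -0.095, 0.995, -0.001]
contact_force: [-1.8, -1.9, 11.9]
gripper_width: 0.722
grip_force: 6.0
```

>>> arm_command(motion=[[[0, 0, -4], 0, 0.72], [[0, 0, -25], 0, 0.72], [[0, 0, -50], 0, 0.3], [[40, -20, -30], 0, 0], [[50, 0, 0], 0, 0], [[40, 0, 0], 0, 0], [[0, 0, 0], 0, 0]])

```text
clock: 7.58
ee_pos: [441.5, -43.1, 396.7]
tool_rot: [0.0, -0.094, 0.996, -0.0]
contact_force: [0.3, 0.0, 0.7]
gripper_width: 0.001
grip_force: 0.0
```

Run:
```python
from h import *
snap("top","t2.png",(295,125,405,225),6)
```

```text
(no output)
```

View pics/t2.png

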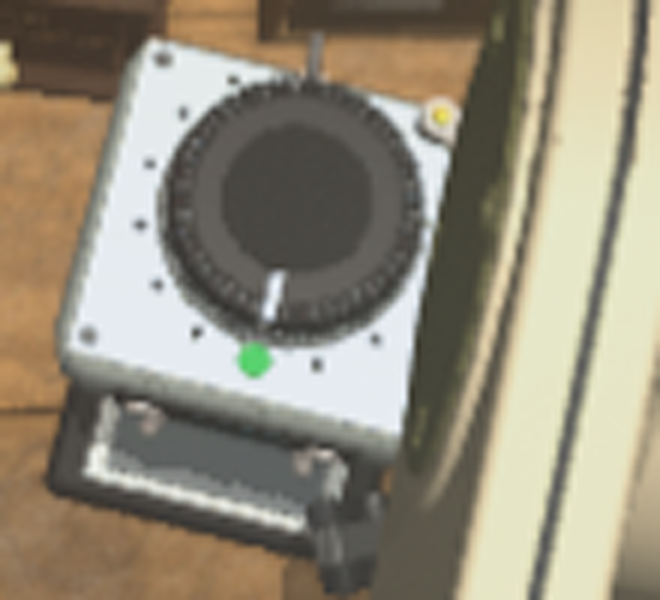

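The mark end is at crop (268,320), at the same bearing as the green dot at (255,361), so the collar is clicked in. The grinder hasn't moved. Next I'll bring the shut fingers to the right of the post, tips at about z 215.

>>> arm_command(motion=[[[-27, -45, 0], 0, 0], [[-27, -46, 0], 0, 0], [[0, 0, 0], 0, 0], [[0, 0, 40], 0, 0], [[0, 0, 40], 0, 0], [[0, 0, 20], 0, 0], [[0, 0, 9], 0, 0], [[0, 0, 0], 0, 0]])

```text
clock: 8.62
ee_pos: [513.7, -121.8, 288.0]
tool_rot: [0.0, -0.095, 0.995, -0.0]
contact_force: [-0.2, 0.4, 0.9]
gripper_width: -0.001
grip_force: 0.0
```

Run:
```python
from h import *
snap("side","s3.png",(240,110,370,200),6)
s=read_state()
q=s["tool_rot"];T=R.from_quat([q[1],q[2],q[3],q[0]]).as_matrix()
for n,p in(("now",[504.6,-84.7]),("home",[499.3,-47.2])):print(n,T.T@(np.array(p+[288.])-s["ee_pos"]))
```

```text
now [ 2.18940051 38.3482988   0.72258833]
home [ 0.29954192 76.17378674  0.69263386]
```

View pics/s3.png

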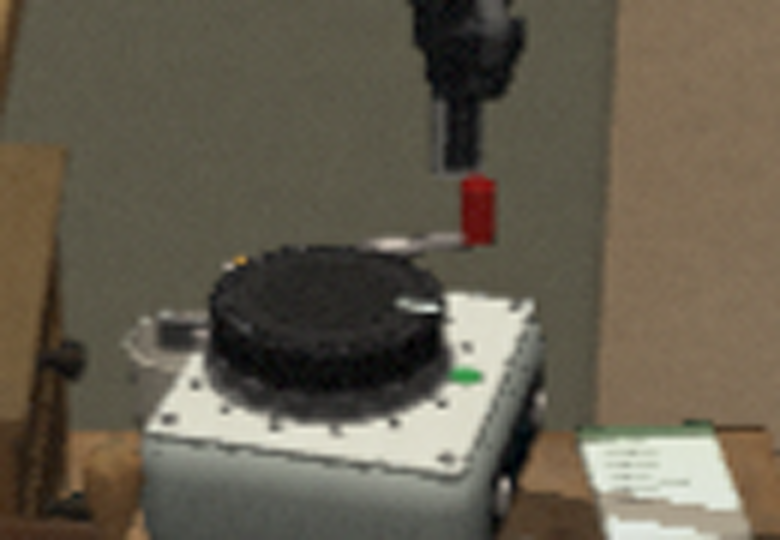

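Run:
```python
from h import *
print((proj("side",np.array([[514,-107,215],[514,-122,215],[505,-85,229],[505,-85,201.]]))-[240,110])*6)
```

```text
[[453.80247066 186.25486817]
 [452.20134533 170.44695286]
 [478.73365059 179.48875388]
 [477.00919174 240.11456376]]
```

The fingers stand behind the post, which is at crop (478,180–245), and their tips are near (457,170). The tip height agrees with about 215–220. I'll lower 3 mm and push gently along +y, watching the force.

>>> arm_command(motion=[[[1, 0, 3], 0, 0], [[0, 6, 0], 0, 0], [[0, 5, 0], 0, 0], [[0, 4, 0], 0, 0], [[0, 3, 0], 0, 0], [[0, 3, 0], 0, 0]])

```text
clock: 9.43
ee_pos: [508.4, -101.4, 284.4]
tool_rot: [-0.0, -0.095, 0.995, -0.0]
contact_force: [-0.4, -1.8, 0.4]
gripper_width: -0.001
grip_force: 0.6
```

>>> arm_command(motion=[[[0, 4, 0], 0, 0], [[0, 4, 0], 0, 0], [[0, 4, 0], 0, 0]])

```text
clock: 9.8
ee_pos: [506.1, -89.4, 284.4]
tool_rot: [-0.0, -0.095, 0.995, 0.0]
contact_force: [-0.8, -0.3, -1.0]
gripper_width: -0.001
grip_force: 0.5
```

>>> arm_command(motion=[[[0, 4, 0], 0, 0], [[0, 4, 0], 0, 0], [[0, 3, 0], 0, 0]])

```text
clock: 10.18
ee_pos: [504.2, -78.6, 284.4]
tool_rot: [0.0, -0.095, 0.995, 0.0]
contact_force: [1.5, -1.1, -0.8]
gripper_width: 0.001
grip_force: 0.5
```

>>> arm_command(motion=[[[0, 3, 0], 0, 0], [[0, 3, 0], 0, 0], [[0, 0, 0], 0, 0]])

```text
clock: 10.55
ee_pos: [503.0, -72.8, 284.5]
tool_rot: [0.0, -0.095, 0.995, 0.0]
contact_force: [-0.2, -0.1, -0.4]
gripper_width: 0.001
grip_force: 0.0
```

>>> arm_command(motion=[[[0, 2, 0], 0, 0], [[0, 2, 0], 0, 0], [[0, 0, 0], 0, 0]])

```text
clock: 10.92
ee_pos: [502.3, -69.3, 284.5]
tool_rot: [0.0, -0.095, 0.995, -0.0]
contact_force: [2.2, -3.4, 0.3]
gripper_width: -0.001
grip_force: 1.8
```

Run:
```python
from h import *
print(read_state()["contact_force"])
snap("side","s4.png",(250,120,350,195),6)
```

```text
[ 2.22799603 -3.40170971  0.28337294]
```

View pics/s4.png

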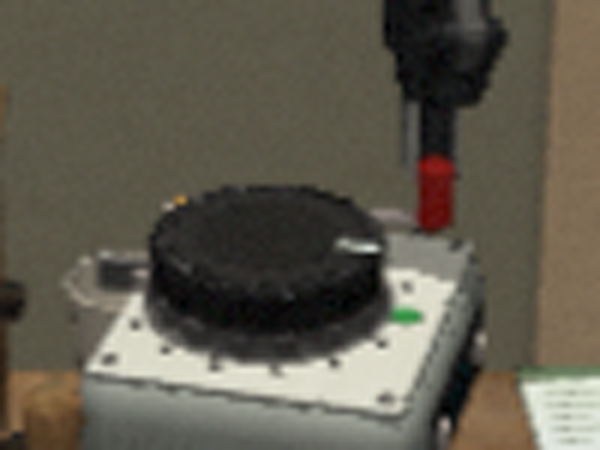

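The post top is now at crop (437,158). I'll compare that with the home position.

Run:
```python
from h import *
C=np.array([567.2,1.2]);t=np.radians(-15.7);Rm=np.array([[np.cos(t),-np.sin(t)],[np.sin(t),np.cos(t)]])
pv=np.array([48,-44.]);v=np.array([-52,-66])-pv
for a in(0,.05,.1,.18,.3,.36,.42):
    c,s=np.cos(a),np.sin(a); g=pv+np.array([[c,-s],[s,c]])@v; w=C+Rm@g
    print(a,np.round(w,1),(proj("side",[[*w,229],[*w,201]])-[250,120]).ravel()*6)
```

```text
0 [499.3 -48.3] [437.75519895 160.29314725 435.73300734 221.93230313]
0.05 [499.1 -53.4] [437.42873718 154.47852013 435.41807833 215.97234565]
0.1 [499.2 -58.5] [436.47348165 148.7052631  434.48258431 210.05493062]
0.18 [499.9 -66.7] [433.66062515 139.58797718 431.71791082 200.71030057]
0.3 [502.1 -78.7] [426.56755567 126.29204731 424.73343514 187.08369247]
0.36 [503.8 -84.7] [421.77672735 119.86070343 420.012303   180.49287882]
0.42 [505.8 -90.5] [416.19023713 113.60007848 414.50517025 174.07741245]
```

That agrees with home to about 0.02 rad, and a static 4 N has appeared. One small nudge will confirm the stop.

>>> arm_command(motion=[[[0, 0.5, 0], 0, 0], [[0, 0, 0], 0, 0]])

```text
clock: 11.22
ee_pos: [502.3, -69.2, 284.5]
tool_rot: [0.0, -0.095, 0.996, -0.001]
contact_force: [2.3, -5.4, -0.3]
gripper_width: -0.002
grip_force: 2.8
```

>>> arm_command(motion=[[[0, 0.5, 0], 0, 0], [[0, 0, 0], 0, 0]])

```text
clock: 11.48
ee_pos: [502.3, -69.0, 284.5]
tool_rot: [0.0, -0.095, 0.996, -0.001]
contact_force: [3.1, -6.6, -1.2]
gripper_width: 0.002
grip_force: 3.7
```

Firm stop, so the lever is home. I'll withdraw and check from above.

>>> arm_command(motion=[[[0, -10, 0], 0, 0], [[0, -15, 0], 0, 0], [[0, 0, -50], 0, 0], [[0, 0, -60], 0, 0], [[40, 0, 0], 0, 0], [[40, 30, 0], 0, 0], [[20, 55, 0], 0, 0], [[0, 60, 0], 0, 0], [[0, 60, 0], 0, 0], [[0, 60, 0], 0, 0]])

```text
clock: 12.72
ee_pos: [358.0, 149.9, 394.7]
tool_rot: [0.0, -0.094, 0.996, 0.0]
contact_force: [0.8, 0.0, 0.2]
gripper_width: -0.003
grip_force: 0.0
```

>>> arm_command(motion=[[[0, 55, 0], 0, 0], [[0, 50, 0], 0, 0], [[0, 0, 0], 0, 0]])

```text
clock: 13.1
ee_pos: [337.8, 254.2, 394.1]
tool_rot: [-0.001, -0.097, 0.995, 0.0]
contact_force: [-0.6, -0.9, -0.0]
gripper_width: -0.001
grip_force: 0.0
```

Run:
```python
from h import *
snap("top","t5.png",(295,125,405,225),6)
C=np.array([567.2,1.2])
print((proj("top",[[499.3,-48.3,229],[499.1,-53.4,229],[499.9,-66.7,229]])-[295,125])*6)
```

```text
[[444.62707696 387.77559096]
 [459.09405049 388.09597067]
 [496.63164499 385.20971282]]
```

View pics/t5.png

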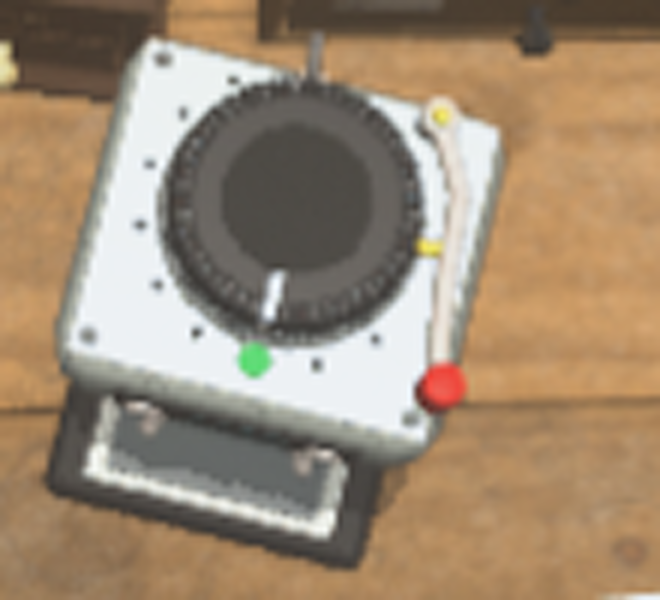

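The post is at crop (442,386), against (444.6,387.8) predicted for home. The brass nose is in the ring, the mark is at the green dot, and the grinder hasn't moved. I'll hand the job in.

```bash
python3 -c "
from station import manip; print(manip.close_job())"
```

```text
the job is handed in; nothing more can be done
None
```

I turned the collar one click counter-clockwise to the green dot, pushed the lever home to a firm stop at about 7 N, and handed the job in at about 13 s; the last picture shows the grinder unmoved and the arm clear.

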